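Hold the stop collar on the flat of a microscope focus shaft

TASK

A colleague is about to lock the stop collar on this microscope focus drive. Pinch the upright shaft across its flat, so that one finger lies on the flat, and turn the shaft until the flat squarely faces the slotted key guide on the drive; then take the collar from its stand and lower it over the shaft, still level and with its set screw towards the key guide, until its top is flush with the end of the shaft, and draw it sideways so that the point of the screw presses on the flat. Finish while holding the collar just there in the gripper, without letting go, and leave the dish, the tip box and the joystick alone.

Things in the scene. Friction and masses are not known exactly. Their poses are not given: they have to be found in the camera images.
- drive: Fixed focus drive: white casting 145 x 120 mm, its grey top 50 mm above the bench. Origin at the bench, straight under the shaft's axis; z up; x points horizontally from the shaft to the key guide. The key guide is two steel cheeks 14 mm high (64 mm above the bench) with an 8 mm slot between them, centred 56 mm from the shaft in +x. A bearing ring 34 mm wide, 6 mm high is round the shaft's foot.
- shaft (a joint): Angle of the shaft about the vertical, rad, growing anticlockwise seen from above. At 0 (or a full turn, 6.283, either way) the flat faces the key guide, that is the drive's +x. The shaft turns freely both ways against a friction of 0.06 N m and stays where it is left.
- shaft_top (a point): Centre of the shaft's upper end, on the turning axis, 115 mm above the bench (65 mm above the drive's top). Steel shaft of 20 mm diameter with one flat along its whole length, 6 mm from the axis: pinched across the flat it measures 16 mm (pad faces 6 mm and 10 mm from the axis), otherwise up to 20 mm. The end has a 2 mm chamfer. Its axes turn with the shaft: z up, x out of the flat.
- flat (a point): The flat of the shaft, a steel face 15 mm wide from 3 mm to 58 mm below the shaft's end. Origin on the face, midway along it (84.5 mm above the bench), 6 mm from the shaft's axis; x points straight out of the face, z up. Turns with the shaft.
- stand: Fixed stand for the collar: plate 75 x 75 x 6 mm carrying a grey block 32 x 32 mm whose top is 40 mm above the bench. Origin at the bench under the middle of the block.
- collar: Loose dark steel collar lying flat on the stand, 0.08 to 0.18 kg, 40 mm outer diameter, 20 mm high, bore 23 mm. Origin at the centre of its underside, z up, x points towards its set screw. Two parallel grip flats 20 mm long face +y and -y, 42 mm apart.
- collar_top (a point): Centre of the collar's top face, 20 mm above its origin.
- screw (a point): Outer end of the set screw's head: 27 mm from the collar's axis in its +x, 10 mm above its origin. The screw lies along x; head 10 mm thick; its 5 mm thick point sticks into the bore to 7.5 mm from the collar's axis, so the collar passes over the shaft only with the screw over the flat, then with about 1.5 mm of play each way.
- dish: Bystander: closed culture dish, 90 mm across, 18 mm high, loose. Origin at the centre of its underside.
- tip_box: Bystander: box of pipette tips, 85 x 120 x 52 mm, loose. Origin at the centre of its underside.
- joystick: Bystander: joystick on a white base 90 x 90 mm, 110 mm high, loose. Origin at the centre of its underside.
Mind the look-alikes: they are no part of the job. Leave any blue, green or yellow look-alike of the drive alone.

How it is judged:
By the outcome, as a careful person would: the job done as asked, in the order asked, and still so for the second after the job is handed in, while the arm keeps its last pose, push and grip.
It also fails if it takes over 72 s, if anything falls off the work surface, if the arm or the gripper's body presses on something with over 40 N, if the wrist force passes 120 N, or if a joint passes its speed limit or range.

ROBOT

A 6-joint arm with a two-finger parallel gripper is mounted at the origin on the work surface. World frame = base frame: x ahead of the robot, y to its left, z up, the work surface at z = 0. Lengths are in mm, angles in rad, forces in N, time in s.
With the tool pointing down it reaches from about 275 to 1000 mm from the base axis. Payload 8.4 kg.
Tool frame: the origin (TCP) lies midway between the tips of the shut fingers; the grasp point (between the pads) lies 19 mm behind it; z points along the fingers, y is the line along which they close (so a half turn about z gives the same grasp; the last joint's range is limited). The gripper opens to 85 mm and grips with 20 to 120 N. Pads are 22 mm wide; open, the fingers measure 114 mm over their backs; the gripper's body (76 mm by 85 mm) begins 54 mm behind the grasp point. The pads swing forward as they close: fully open they stand 13 mm farther back than shut.
Start: joints at [1.331, 0.353, 1.633, -0, 1.155, -0.002], TCP at [147.226, 607.414, 192.481] pointing down, gripper open.
Joint ranges: [-2.63, 2.63], [-0.92, 2.1], [0.06, 2.66], [-1.3, 4.44], [0, 2.69], [-3.02, 3.02]. Speed limits (rad/s): [2.22, 2.22, 2.79, 3.14, 3.14, 3.14].

INTERFACE

Orientations are given as [roll, pitch, yaw] about the fixed x, y, z axes, in that order (R = Rz(yaw) Ry(pitch) Rx(roll)).
In Python, from rig import r, imaging gives the robot as it stands. The module is installed in compiled form; this text tells all that it offers.
- The arm moves only by the tool arm_command, never from a script. Its argument "deltas" is a list of rows, each an object of numbers: "hand": the finger opening in mm, from 0 to 85.4; "tx", "ty", "tz": the shift along the tool's x, y, z in mm; "wx", "wy", "wz": the turn, a rotation vector about the tool's x, y, z in rad. A call has 1 to 8 rows; each row shifts and turns the commanded pose from where the row before left it, along the tool's axes as they then stand; what a row does not reach is not made up. A row lasts 1/8 s, in which the tool goes at most 62.5 mm and 10.7 degrees, less where a joint would pass 70% of its speed; a pose out of reach is approached as far as the arm can. A call with a gripper value outside its range is refused whole. The fingers move at their own pace and stop on an object; "squeeze" is the grip in N (left out, the last holds). Time passes only in rows, so rows that do not move let the fingers close. It gives the time, the measured TCP pose, the force, the opening and the grip force at its end, in the units of the state.
- r.sense(): the state, without advancing time (a new reading comes with each control period).
- imaging.grab_frame(name): name is "side" or "top"; returns a dict with "image" (420x560x3 uint8, red, green, blue), "mtx" (3x3 intrinsics, pixels), "world_to_cam" (4x4, takes a point from world to camera coordinates). Camera axes: x right, y up, looking along -z (the intrinsics and any distortion apply to the point x, -y, -z); pixel columns grow to the right and rows downward; lengths in mm; the calibration is good to about 2 mm. A picture is of the moment at which its call begins. There is no depth.
- r.sign_off(): hands the job in; it is judged then, once.
The state is a dict: "clock": time; "qpos": joint angles; "qvel": joint speeds; "joint_efforts": joint torques, N m; "eef_pos": TCP position; "tcp_rot": TCP orientation; "contact_force": force on the tool from outside, world axes, zero at the start; "wrist_torque": the same for the moment, N m; "opening": opening from 0.0 (shut) to 1.0 (fully open); "grasp_force": force on a finger pad.
Only numpy, scipy, OpenCV 4.12 (cv2) and the standard library are available. Lean on these libraries where they do the work, as an engineer would, in place of code of your own. Each camera call takes 0.05 s, during which the arm holds its last target. There are 200 camera calls.

## Working session

There is one attempt and no reset: what is moved stays moved. The work goes in short steps, Python scripts to look and compute and a tool call to move; the robot and the scene stay as the last step left them, time stands still between calls to the robot, and variables do not carry over. Pictures are saved under pics/ and viewed, at most 10 in all, crops included, and the job is handed in when it is done.

Besides the shell and the picture viewer there is one more tool, called as name([rows], argument=value, ...), one row to a line, values as JSON. arm_command: Moves the arm, as the interface text tells. Its arguments: {"type":"object","properties":{"deltas":{"type":"array"},"squeeze":{"type":"number"}},"required":["deltas"]}

```bash
mkdir -p pics; python3 - <<'E'
from rig import r, imaging
import cv2,numpy as np
for n in("side","top"):
    f=imaging.grab_frame(n); cv2.imwrite(f"pics/{n}0.png",f["image"][:,:,::-1]); print(n,f["mtx"].tolist(),np.round(f["world_to_cam"],4).tolist(),f.keys())
print(r.sense())
E
```

```text
side [[500.8598279890606, 0.0, 288.51716267069406], [0.0, 500.8598279890606, 204.3842511762294], [0.0, 0.0, 1.0]] [[0.8544, -0.5194, 0.0132, -395.3653], [0.3983, 0.6711, 0.6253, -330.4715], [-0.3336, -0.529, 0.7803, -1017.9166], [0.0, 0.0, 0.0, 1.0]] dict_keys(['image', 'mtx', 'world_to_cam'])
top [[515.076205966909, 0.0, 287.9626516600678], [0.0, 515.076205966909, 208.68734231709095], [0.0, 0.0, 1.0]] [[-0.0158, -0.9998, 0.0109, 90.3948], [0.9916, -0.0142, 0.1289, -523.7246], [-0.1287, 0.0128, 0.9916, -1340.7481], [0.0, 0.0, 0.0, 1.0]] dict_keys(['image', 'mtx', 'world_to_cam'])
{'clock': 0.1, 'qpos': array([ 1.33059420e+00,  3.53630603e-01,  1.63406192e+00,  4.03792024e-06,
        1.15522296e+00, -2.39595087e-03]), 'qvel': array([ 0.00054316, -0.00326908, -0.00265743,  0.00102091, -0.00012021,
        0.00063688]), 'joint_efforts': array([-4.89317117e-04, -6.06351328e+01, -3.42817712e+01,  2.47718884e-05,
        3.86742715e-03,  1.89280591e-06]), 'eef_pos': array([147.11125931, 606.93452701, 191.80357792]), 'tcp_rot': array([-3.14026984e+00, -6.86148421e-06,  2.90378484e+00]), 'contact_force': array([-0.15593018, -0.40429885, -0.9400728 ]), 'wrist_torque': array([ 0.01630144,  0.01147361, -0.00480593]), 'grasp_force': 0.0, 'opening': 0.9973431427098061}
```

View pics/side0.png

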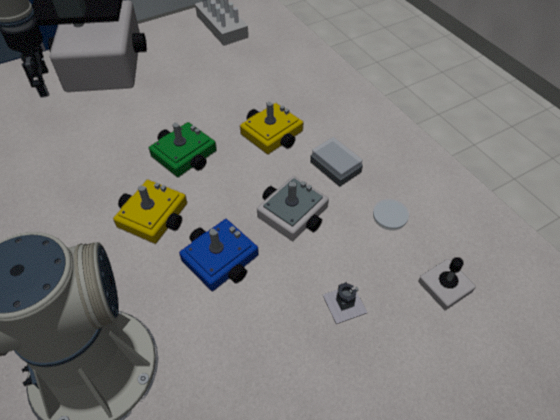

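View pics/top0.png

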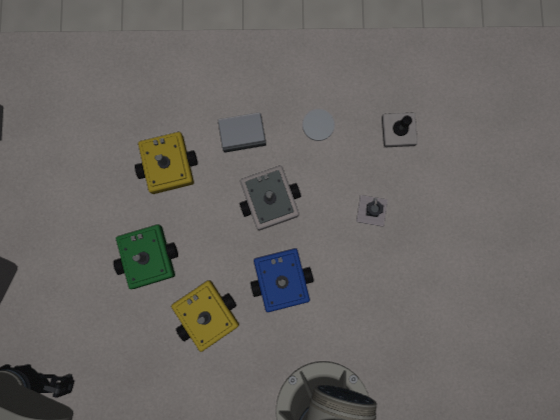

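Possible drives in the top view are white/grey (269,197), yellow (165,162) and (204,316), green (145,257) and blue (282,280). I choose the white/grey one, which is at side (292,195). The collar on its stand is at top (374,208), side (346,293). The dish is at (318,125), the tip box at (242,132) and the joystick at (401,127). Next is a close crop.

```bash
python3 - <<'E'
import cv2,numpy as np
t=cv2.imread("pics/top0.png");s=cv2.imread("pics/side0.png")
c=lambda im,u,v,h:cv2.resize(im[v-h:v+h,u-h*4//3:u+h*4//3],(400,300),interpolation=cv2.INTER_CUBIC)
cv2.imwrite("pics/c1.png",np.vstack([np.hstack([c(t,270,198,39),c(s,293,205,39)]),np.hstack([c(t,373,210,21),c(s,346,298,27)])]))
E
```

```text
(no output)
```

View pics/c1.png

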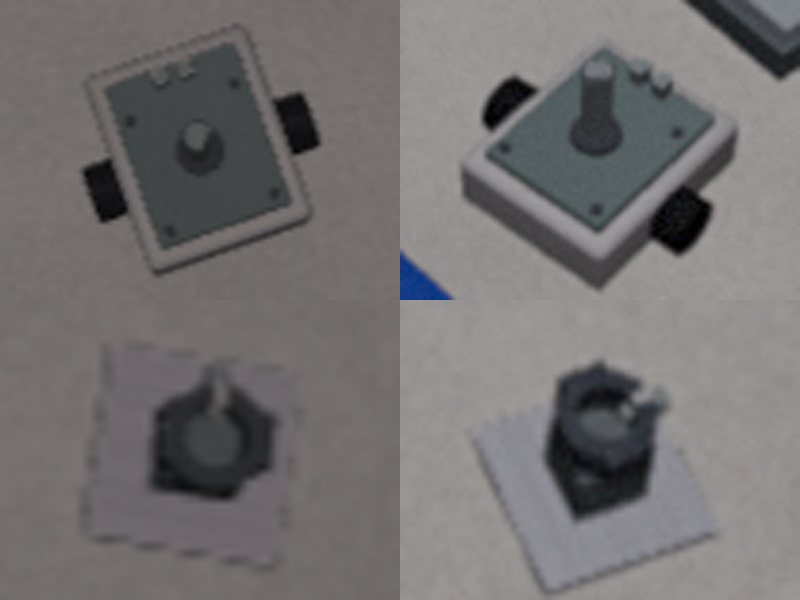

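The crop confirms the white drive: grey top, key guide at crop (172,72), shaft top at about (197,130). The collar's screw points up in the image (217,368). Next I'll take averaged, contrast-stretched zooms to see the shaft flat and refine the points.

```bash
cat > h.py <<'E'
import cv2,numpy as np
from rig import r, imaging
def avg(n,k=8):
    fs=[imaging.grab_frame(n) for _ in range(k)]
    return np.mean([f["image"] for f in fs],0)[:,:,::-1],fs[0]
def proj(f,P):
    P=np.atleast_2d(P); c=P@f["world_to_cam"][:3,:3].T+f["world_to_cam"][:3,3]
    q=c*[1,-1,-1]; p=q@np.array(f["mtx"]).T; return p[:,:2]/p[:,2:]
def crop(im,u,v,h):   # 400x300 crop centred u,v half-height h
    s=150/h; M=np.array([[s,0,200-s*u],[0,s,150-s*v]])
    c=cv2.warpAffine(im.astype(np.float32),M,(400,300),flags=cv2.INTER_CUBIC)
    lo,hi=np.percentile(c,[1,99.5]); return np.clip((c-lo)/(hi-lo)*255,0,255)
E
python3 - <<'E'
from h import *
import pickle
d={n:avg(n) for n in("side","top")}; pickle.dump(d,open("d0.pkl","wb"))
t=d["top"][0];s=d["side"][0]
cv2.imwrite("pics/c2.png",np.vstack([np.hstack([crop(t,270,192,20),crop(s,292,190,20)]),np.hstack([crop(t,373,210,15),crop(s,346,296,18)])]))
E
```

```text
[ WARN:0@2.881] global loadsave.cpp:1063 imwrite_ Unsupported depth image for selected encoder is fallbacked to CV_8U.
```

View pics/c2.png

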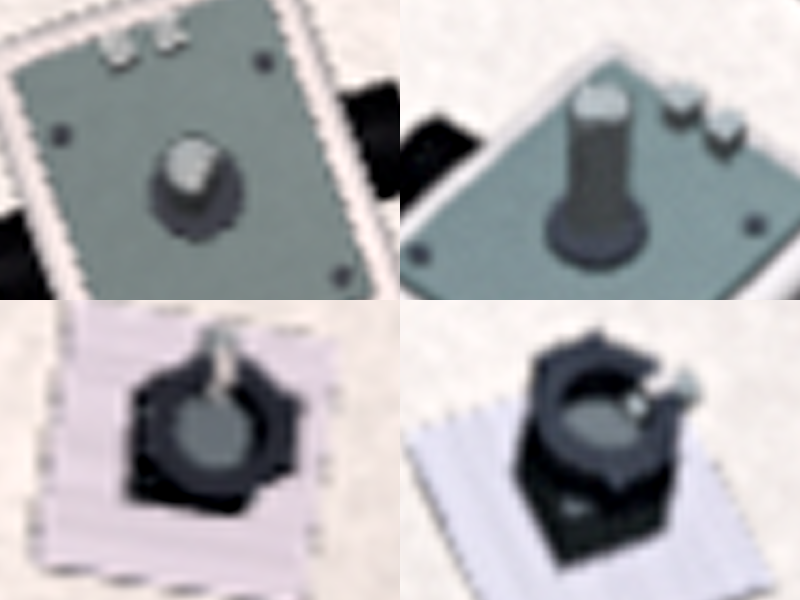

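```bash
cat >> h.py <<'E'
def unproj(f,uv,z):
    uv=np.atleast_2d(uv).astype(float); K=np.array(f["mtx"]);W=f["world_to_cam"];R=W[:3,:3];C=-R.T@W[:3,3]
    q=np.c_[uv,np.ones(len(uv))]@np.linalg.inv(K).T*[1,-1,-1]; d=q@R
    return C+d*((z-C[2])/d[:,2])[:,None]
E
python3 - <<'E'
from h import *
import pickle
d=pickle.load(open("d0.pkl","rb")); (ti,t),(si,s)=d["top"],d["side"]
def dark(im,uv):
    g=im.mean(2); out=[]
    for u,v in uv:
        for _ in range(4):
            a,b=int(round(u)),int(round(v)); w=g[b-2:b+3,a-2:a+3]; k=np.clip(np.median(w)-w-4,0,None)
            yy,xx=np.mgrid[b-2:b+3,a-2:a+3]; u,v=(k*xx).sum()/k.sum(),(k*yy).sum()/k.sum()
        out.append((u,v))
    return np.array(out)
c1=lambda p,o,u,v,sc:np.array([[u+(a-o[0])/sc,v+(b-o[1])/sc] for a,b in p])
T=dark(ti,c1([(130,121),(235,84),(275,193),(169,232)],(200,150),270,198,3.846)-.5+.5)
S=dark(si,c1([(504,149),(677,132),(596,209)],(600,150),293,205,3.846))
A=unproj(t,T,50);B=unproj(s,S,50);print(A.round(1),B.round(1),sep="\n")
ang=lambda v:np.arctan2(v[1],v[0])
print("yaw top",ang(A[0]-A[3]),ang(A[1]-A[2]),ang(A[0]-A[1])-np.pi/2,ang(A[3]-A[2])-np.pi/2)
print("yaw side?",ang(B[1]-B[2]),ang(B[0]-B[2]))
P=lambda p,z,f,*a:print(unproj(f,c1(p,*a),z).round(1).tolist())
tc=((200,150),270,192,7.5);sc=((600,150),292,190,7.5)
P([(195,165)],115,t,*tc);P([(599,104)],115,s,*sc)
P([(143,37)],64,t,*tc);P([(704,107)],64,s,*sc)
tk=((200,450),373,210,10);sk=((600,450),346,296,8.333)
print("collar: flats mid, screw head end, inner");P([(135,385),(300,400),(293,470)],60,t,*tk);P([(217,332),(221,388)],50,t,*tk);P([(635,405),(692,388)],50,s,*sk)
print("plate");P([(38,562),(300,598),(65,305)],6,t,*tk)
E
```

```text
[[573.8 178.6  50. ]
 [599.2 106.7  50. ]
 [522.4  80.2  50. ]
 [497.1 151.9  50. ]]
[[495.8 153.1  50. ]
 [596.8 107.3  50. ]
 [520.   81.4  50. ]]
yaw top 0.335465353478011 0.33218116568611655 0.3390148117312932 0.33938316965443827
yaw side? 0.3253519416997236 1.8958881325898316
[[552.4, 129.8, 115.0]]
[[549.8, 131.1, 115.0]]
[[606.1, 148.7, 64.0]]
[[603.2, 149.5, 64.0]]
collar: flats mid, screw head end, inner
[[532.3, -123.4, 60.0], [527.7, -166.6, 60.0], [509.3, -164.1, 60.0]]
[[547.6, -147.3, 50.0], [532.6, -147.8, 50.0]]
[[529.3, -145.0, 50.0], [544.9, -148.5, 50.0]]
plate
[[491.6, -104.3, 6.0], [480.8, -175.3, 6.0], [562.1, -114.1, 6.0]]
```

Drive: shaft axis ≈ (551,130.5), drive yaw ≈ 0.334. The shaft flat now faces ≈ -2.05 rad. Collar ≈ (519.5,-144.5), yaw ≈ -0.12. Moving above the shaft.

arm_command([
  {"tx": -42,"ty": -30.5,"hand": 45},
  {"tx": -42,"ty": -30.5,"hand": 45},
  {"tx": -42,"ty": -30.5,"hand": 45},
  {"tx": -42,"ty": -30.5,"hand": 45},
  {"tx": -42,"ty": -30.5,"hand": 45},
  {"tx": -42,"ty": -30.5,"hand": 45},
  {"tx": -42,"ty": -30.5,"hand": 45},
  {"tx": -42,"ty": -30.5,"hand": 45},
], squeeze=30)

```text
schema error: expected keys hand, tx, ty, tz, wx, wy, wz
```

arm_command([
  {"tx": -42,"ty": -30.5},
  {"tx": -42,"ty": -30.5},
  {"tx": -42,"ty": -30.5},
  {"tx": -42,"ty": -30.5},
  {"wz": 0.18},
  {"wz": 0.18},
  {"wz": 0.18},
  {"wz": 0.18},
])

```text
schema error: expected keys hand, tx, ty, tz, wx, wy, wz
```

arm_command([
  {"wz": 0.18},
  {"wz": 0.18},
  {"wz": 0.18},
  {"wz": 0.18},
  {"wz": 0.18},
  {"wz": 0.18},
  {"wz": 0.18},
  {"wz": 0.18},
])

```text
schema error: expected keys hand, tx, ty, tz, wx, wy, wz
```

arm_command([
  {"wz": 0.18},
  {"wz": 0.18},
  {"wz": 0.18},
  {"wz": 0.18},
  {"wz": 0.18},
  {"wz": 0.18},
  {"wz": 0.164},
  {},
])

```text
schema error: expected keys hand, tx, ty, tz, wx, wy, wz
```

All keys are needed in every row.

arm_command([
  {"hand": 45,"tx": -42,"ty": -30.5,"tz": 0,"wx": 0,"wy": 0,"wz": 0},
  {"hand": 45,"tx": -42,"ty": -30.5,"tz": 0,"wx": 0,"wy": 0,"wz": 0},
  {"hand": 45,"tx": -42,"ty": -30.5,"tz": 0,"wx": 0,"wy": 0,"wz": 0},
  {"hand": 45,"tx": -42,"ty": -30.5,"tz": 0,"wx": 0,"wy": 0,"wz": 0},
  {"hand": 45,"tx": -42,"ty": -30.5,"tz": 0,"wx": 0,"wy": 0,"wz": 0},
  {"hand": 45,"tx": -42,"ty": -30.5,"tz": 0,"wx": 0,"wy": 0,"wz": 0},
  {"hand": 45,"tx": -42,"ty": -30.5,"tz": 0,"wx": 0,"wy": 0,"wz": 0},
  {"hand": 45,"tx": -42,"ty": -30.5,"tz": 0,"wx": 0,"wy": 0,"wz": 0},
], squeeze=30)

```text
clock: 1.9
eef_pos: [417.3, 289.9, 192.8]
tcp_rot: [3.141, 0.0, 2.904]
contact_force: [0.3, 1.3, 0.0]
opening: 0.53
grasp_force: 0.0
```

arm_command([
  {"hand": 45,"tx": -42,"ty": -30.5,"tz": 0,"wx": 0,"wy": 0,"wz": 0},
  {"hand": 45,"tx": -42,"ty": -30.5,"tz": 0,"wx": 0,"wy": 0,"wz": 0},
  {"hand": 45,"tx": -42,"ty": -30.5,"tz": 0,"wx": 0,"wy": 0,"wz": 0},
  {"hand": 45,"tx": -42,"ty": -30.5,"tz": 0,"wx": 0,"wy": 0,"wz": 0},
  {"hand": 45,"tx": 0,"ty": 0,"tz": 0,"wx": 0,"wy": 0,"wz": 0.18},
  {"hand": 45,"tx": 0,"ty": 0,"tz": 0,"wx": 0,"wy": 0,"wz": 0.18},
  {"hand": 45,"tx": 0,"ty": 0,"tz": 0,"wx": 0,"wy": 0,"wz": 0.18},
  {"hand": 45,"tx": 0,"ty": 0,"tz": 0,"wx": 0,"wy": 0,"wz": 0.18},
])

```text
clock: 2.9
eef_pos: [550.9, 132.9, 192.5]
tcp_rot: [3.142, -0.0, 2.178]
contact_force: [0.5, -0.9, -0.4]
opening: 0.532
grasp_force: 0.0
```

arm_command([
  {"hand": 45,"tx": 0,"ty": 0,"tz": 0,"wx": 0,"wy": 0,"wz": 0.18},
  {"hand": 45,"tx": 0,"ty": 0,"tz": 0,"wx": 0,"wy": 0,"wz": 0.18},
  {"hand": 45,"tx": 0,"ty": 0,"tz": 0,"wx": 0,"wy": 0,"wz": 0.18},
  {"hand": 45,"tx": 0,"ty": 0,"tz": 0,"wx": 0,"wy": 0,"wz": 0.18},
  {"hand": 45,"tx": 0,"ty": 0,"tz": 0,"wx": 0,"wy": 0,"wz": 0.18},
  {"hand": 45,"tx": 0,"ty": 0,"tz": 0,"wx": 0,"wy": 0,"wz": 0.18},
  {"hand": 45,"tx": 0,"ty": 0,"tz": 0,"wx": 0,"wy": 0,"wz": 0.18},
  {"hand": 45,"tx": 0,"ty": 0,"tz": 0,"wx": 0,"wy": 0,"wz": 0.18},
])

```text
clock: 3.9
eef_pos: [550.8, 133.0, 192.5]
tcp_rot: [3.142, -0.0, 0.738]
contact_force: [0.4, 0.3, 0.1]
opening: 0.529
grasp_force: 0.0
```

arm_command([
  {"hand": 45,"tx": 0,"ty": 0,"tz": 0,"wx": 0,"wy": 0,"wz": 0.18},
  {"hand": 45,"tx": 0,"ty": 0,"tz": 0,"wx": 0,"wy": 0,"wz": 0.18},
  {"hand": 45,"tx": 0,"ty": 0,"tz": 0,"wx": 0,"wy": 0,"wz": 0.18},
  {"hand": 45,"tx": 0,"ty": 0,"tz": 0,"wx": 0,"wy": 0,"wz": 0.18},
  {"hand": 45,"tx": 0,"ty": 0,"tz": 0,"wx": 0,"wy": 0,"wz": 0.18},
  {"hand": 45,"tx": 0,"ty": 0,"tz": 0,"wx": 0,"wy": 0,"wz": 0.18},
  {"hand": 45,"tx": 0,"ty": 0,"tz": 0,"wx": 0,"wy": 0,"wz": 0.164},
  {"hand": 45,"tx": 0,"ty": 0,"tz": 0,"wx": 0,"wy": 0,"wz": 0},
])

```text
clock: 4.9
eef_pos: [550.8, 133.0, 192.5]
tcp_rot: [-3.142, -0.0, -0.499]
contact_force: [1.0, 0.1, -0.1]
opening: 0.528
grasp_force: 0.0
```

```bash
cat > st.py <<'E'
from h import *
s=r.sense(); print({k:np.round(s[k],3).tolist() for k in("clock","eef_pos","tcp_rot","qpos","contact_force","wrist_torque","opening","grasp_force")})
E
python3 st.py
```

```text
{'clock': 4.9, 'eef_pos': [550.829, 133.019, 192.533], 'tcp_rot': [-3.142, -0.0, -0.499], 'qpos': [0.234, 0.263, 1.76, 0.0, 1.119, 2.304], 'contact_force': [0.998, 0.058, -0.12], 'wrist_torque': [0.055, 0.021, 0.01], 'opening': 0.528, 'grasp_force': 0.0}
```

arm_command([
  {"hand": 45,"tx": 0,"ty": 0,"tz": 29,"wx": 0,"wy": 0,"wz": 0},
  {"hand": 45,"tx": 0,"ty": 0,"tz": 29,"wx": 0,"wy": 0,"wz": 0},
  {"hand": 45,"tx": 0,"ty": 0,"tz": 29,"wx": 0,"wy": 0,"wz": 0},
  {"hand": 45,"tx": 0,"ty": 0,"tz": 29,"wx": 0,"wy": 0,"wz": 0},
  {"hand": 22,"tx": 0,"ty": 0,"tz": 0,"wx": 0,"wy": 0,"wz": 0},
  {"hand": 22,"tx": 0,"ty": 0,"tz": 0,"wx": 0,"wy": 0,"wz": 0},
  {"hand": 22,"tx": 0,"ty": 0,"tz": 0,"wx": 0,"wy": 0,"wz": 0},
], squeeze=20)

```text
clock: 5.78
eef_pos: [551.8, 133.2, 77.9]
tcp_rot: [-3.14, -0.002, -0.499]
contact_force: [-0.2, -0.3, 0.5]
opening: 0.259
grasp_force: 0.0
```

arm_command([
  {"hand": 10,"tx": 0,"ty": 0,"tz": 0,"wx": 0,"wy": 0,"wz": 0},
  {"hand": 10,"tx": 0,"ty": 0,"tz": 0,"wx": 0,"wy": 0,"wz": 0},
  {"hand": 10,"tx": 0,"ty": 0,"tz": 0,"wx": 0,"wy": 0,"wz": 0},
])

```text
clock: 6.15
eef_pos: [550.9, 133.0, 76.7]
tcp_rot: [-3.141, -0.0, -0.5]
contact_force: [0.7, -0.2, 0.1]
opening: 0.121
grasp_force: 0.0
```

```bash
python3 st.py; python3 - <<'E'
from h import *
t=avg("top",2)[0];s=avg("side",2)[0]
cv2.imwrite("pics/c3.png",np.hstack([crop(t,270,192,26),crop(s,292,185,26)]).astype(np.uint8))
E
```

```text
{'clock': 6.15, 'eef_pos': [550.921, 133.002, 76.692], 'tcp_rot': [-3.141, -0.0, -0.5], 'qpos': [0.234, 0.401, 1.857, -0.0, 0.883, 2.305], 'contact_force': [0.727, -0.208, 0.127], 'wrist_torque': [0.004, -0.001, 0.028], 'opening': 0.121, 'grasp_force': 0.0}
```

View pics/c3.png

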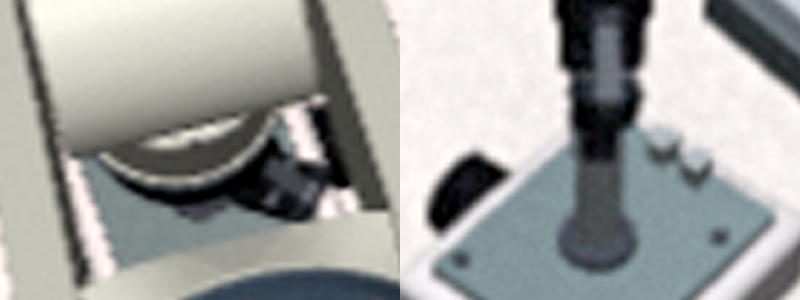

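```bash
python3 - <<'E'
from h import *
i,f=avg("side",1)
for p in([551,133,77],[551,130.5,115],[551,130.5,50],[551,133,105]):
    u,v=proj(f,p)[0]; print(p,u,v,"crop",600+(u-292)*5.77,150+(v-185)*5.77)
cv2.imwrite("pics/c4.png",crop(i,292,182,20).astype(np.uint8))
E
```

```text
[551, 133, 77] 291.5661179373467 193.48257106794176 crop 597.4965004984904 198.94443506202396
[551, 130.5, 115] 292.40990537981264 183.83199495008705 crop 602.365154041519 143.2606108620023
[551, 130.5, 50] 291.89997132737517 201.204200539623 crop 599.4228345589547 243.49823711362473
[551, 133, 105] 291.777968857881 185.91478785145446 crop 598.7188803099732 155.27832590289225
```

View pics/c4.png

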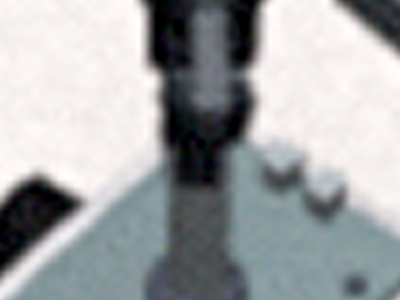

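```bash
python3 - <<'E'
from h import *
import pickle
d=pickle.load(open("d0.pkl","rb"))
for n in("side","top"):
    f=d[n][1]; print(n,[proj(f,[147,607,z])[0].round(1).tolist() for z in(192,211,240)])
im=d["side"][0]
i,f=avg("side",4)
g=lambda a,v:a[v,285:300].mean(1).round().astype(int).tolist()
for v in range(176,204,2): print(v,g(im,v),g(i,v))
cv2.imwrite("pics/c5.png",np.hstack([crop(im,40,80,30),crop(i-im+128,292,190,20)]).clip(0,255).astype(np.uint8))
E
```

```text
side [[52.9, 101.0], [50.2, 94.9], [45.8, 85.3]]
top [[58.8, 369.2], [55.1, 370.7], [49.3, 373.2]]
176 [149, 147, 148, 148, 148, 151, 147, 142, 138, 135, 138, 144, 146, 146, 147] [153, 130, 67, 20, 27, 33, 46, 64, 67, 64, 62, 42, 27, 25, 70]
178 [148, 150, 150, 147, 141, 137, 136, 132, 119, 109, 118, 129, 137, 138, 144] [151, 133, 71, 5, 12, 16, 20, 29, 32, 28, 29, 14, 4, 43, 108]
180 [150, 144, 137, 133, 133, 122, 98, 88, 90, 89, 90, 97, 109, 121, 135] [152, 128, 68, 15, 9, 13, 14, 14, 19, 19, 11, 16, 26, 79, 133]
182 [138, 136, 132, 113, 102, 119, 114, 112, 113, 108, 96, 86, 89, 92, 96] [144, 137, 92, 49, 24, 11, 11, 17, 15, 19, 38, 66, 88, 95, 100]
184 [132, 116, 94, 84, 112, 120, 119, 120, 116, 116, 114, 87, 89, 94, 92] [137, 118, 83, 56, 25, 6, 15, 22, 14, 17, 49, 71, 94, 96, 96]
186 [93, 91, 86, 65, 72, 81, 81, 79, 83, 83, 73, 70, 88, 95, 92] [97, 92, 80, 60, 30, 16, 25, 26, 23, 28, 51, 73, 94, 97, 94]
188 [91, 94, 88, 65, 55, 54, 54, 52, 51, 53, 55, 72, 92, 95, 94] [94, 97, 92, 66, 55, 51, 54, 54, 54, 53, 56, 76, 94, 97, 98]
190 [92, 94, 88, 59, 50, 53, 54, 54, 53, 52, 56, 72, 89, 94, 94] [96, 97, 92, 62, 53, 54, 55, 55, 56, 56, 56, 75, 93, 96, 98]
192 [92, 93, 89, 61, 48, 49, 53, 54, 54, 52, 55, 74, 90, 92, 92] [95, 96, 89, 61, 49, 52, 55, 55, 55, 54, 57, 76, 93, 96, 94]
194 [94, 94, 88, 61, 50, 51, 53, 52, 54, 54, 56, 77, 91, 94, 94] [97, 98, 90, 63, 52, 55, 55, 56, 53, 55, 57, 81, 95, 97, 96]
196 [92, 88, 74, 55, 51, 52, 52, 53, 53, 53, 54, 68, 85, 92, 94] [94, 88, 75, 54, 53, 54, 54, 53, 56, 53, 54, 72, 89, 95, 95]
198 [81, 62, 53, 50, 51, 52, 52, 53, 54, 52, 51, 51, 58, 78, 92] [82, 63, 56, 51, 51, 55, 54, 52, 53, 55, 53, 51, 59, 80, 95]
200 [61, 53, 55, 53, 51, 51, 51, 53, 53, 54, 55, 56, 55, 64, 88] [63, 56, 58, 52, 53, 54, 53, 55, 55, 58, 57, 56, 56, 66, 92]
202 [63, 51, 55, 57, 56, 56, 56, 56, 57, 57, 56, 56, 51, 63, 89] [64, 51, 57, 58, 59, 59, 58, 58, 57, 60, 59, 57, 53, 63, 91]
```

View pics/c5.png

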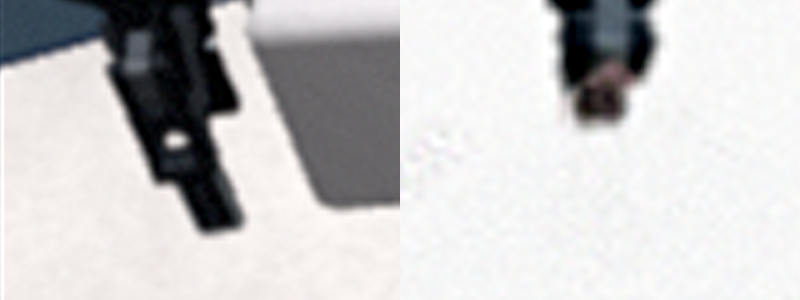

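The picture shows the finger tip at about (291.5,187) px, so z≈112 rather than the reported 77, still at the shaft's end. That fits the pads closing on air at 10 mm. I'll reopen, go down in small steps and look again.

arm_command([
  {"hand": 40,"tx": 0,"ty": 0,"tz": 0,"wx": 0,"wy": 0,"wz": 0},
  {"hand": 40,"tx": 0,"ty": 0,"tz": 0,"wx": 0,"wy": 0,"wz": 0},
  {"hand": 40,"tx": 0,"ty": 0,"tz": 0,"wx": 0,"wy": 0,"wz": 0},
  {"hand": 40,"tx": 0,"ty": 0,"tz": 5,"wx": 0,"wy": 0,"wz": 0},
  {"hand": 40,"tx": 0,"ty": 0,"tz": 5,"wx": 0,"wy": 0,"wz": 0},
  {"hand": 40,"tx": 0,"ty": 0,"tz": 5,"wx": 0,"wy": 0,"wz": 0},
  {"hand": 40,"tx": 0,"ty": 0,"tz": 0,"wx": 0,"wy": 0,"wz": 0},
])

```text
clock: 7.48
eef_pos: [550.4, 132.9, 60.8]
tcp_rot: [3.141, 0.001, -0.5]
contact_force: [-0.4, -0.3, -1.0]
opening: 0.464
grasp_force: 0.0
```

```bash
python3 st.py; python3 - <<'E'
from h import *
i,f=avg("side",2);t,ft=avg("top",1)
for n in(f,ft): print(proj(n,[[551,133,62],[551,133,97]]).round(1).tolist())
cv2.imwrite("pics/c6.png",np.hstack([crop(i,292,182,26),crop(t,275,192,30)]).astype(np.uint8))
E
```

```text
{'clock': 7.475, 'eef_pos': [550.371, 132.886, 60.825], 'tcp_rot': [3.141, 0.001, -0.5], 'qpos': [0.234, 0.423, 1.867, -0.0, 0.853, 2.305], 'contact_force': [-0.401, -0.299, -0.977], 'wrist_torque': [-0.025, 0.012, 0.05], 'opening': 0.464, 'grasp_force': 0.0}
[[291.5, 197.4], [291.7, 188.1]]
[[268.6, 197.7], [268.3, 195.7]]
```

View pics/c6.png

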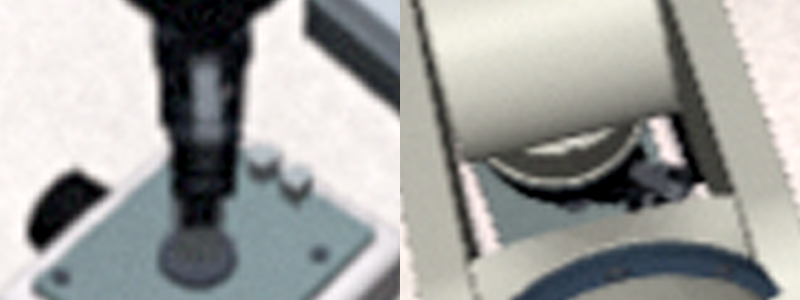

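Finger tip is now at crop (197,230), so z≈92, straddling the shaft. Going another 12 mm down and closing.

arm_command([
  {"hand": 40,"tx": 0,"ty": 0,"tz": 5,"wx": 0,"wy": 0,"wz": 0},
  {"hand": 40,"tx": 0,"ty": 0,"tz": 5,"wx": 0,"wy": 0,"wz": 0},
  {"hand": 40,"tx": 0,"ty": 0,"tz": 2,"wx": 0,"wy": 0,"wz": 0},
  {"hand": 24,"tx": 0,"ty": 0,"tz": 0,"wx": 0,"wy": 0,"wz": 0},
  {"hand": 24,"tx": 0,"ty": 0,"tz": 0,"wx": 0,"wy": 0,"wz": 0},
])

```text
clock: 8.25
eef_pos: [550.9, 133.0, 49.5]
tcp_rot: [-3.142, -0.0, -0.5]
contact_force: [-1.1, 0.2, -0.0]
opening: 0.282
grasp_force: 0.0
```

arm_command([
  {"hand": 17,"tx": 0,"ty": 0,"tz": 0,"wx": 0,"wy": 0,"wz": 0},
  {"hand": 17,"tx": 0,"ty": 0,"tz": 0,"wx": 0,"wy": 0,"wz": 0},
])

```text
clock: 8.5
eef_pos: [551.1, 133.2, 49.6]
tcp_rot: [-3.141, -0.0, -0.5]
contact_force: [0.1, 1.8, 0.3]
opening: 0.198
grasp_force: 0.7
```

```bash
python3 st.py
```

```text
{'clock': 8.5, 'eef_pos': [551.092, 133.16, 49.63], 'tcp_rot': [-3.141, -0.0, -0.5], 'qpos': [0.234, 0.439, 1.873, 0.0, 0.829, 2.305], 'contact_force': [0.08, 1.82, 0.251], 'wrist_torque': [0.222, -0.112, 0.029], 'opening': 0.198, 'grasp_force': 0.728}
```

arm_command([
  {"hand": 8,"tx": 0,"ty": 0,"tz": 0,"wx": 0,"wy": 0,"wz": 0},
  {"hand": 8,"tx": 0,"ty": 0,"tz": 0,"wx": 0,"wy": 0,"wz": 0},
  {"hand": 8,"tx": 0,"ty": 0,"tz": 0,"wx": 0,"wy": 0,"wz": 0},
])

```text
clock: 8.88
eef_pos: [551.2, 133.4, 49.7]
tcp_rot: [-3.141, -0.0, -0.5]
contact_force: [1.4, 5.4, 1.1]
opening: 0.186
grasp_force: 20.0
```

```bash
python3 st.py
```

```text
{'clock': 8.875, 'eef_pos': [551.238, 133.425, 49.713], 'tcp_rot': [-3.141, -0.0, -0.5], 'qpos': [0.235, 0.439, 1.873, 0.001, 0.829, 2.305], 'contact_force': [1.385, 5.402, 1.142], 'wrist_torque': [0.834, -0.148, 0.076], 'opening': 0.186, 'grasp_force': 19.997}
```

Opening is 15.9 mm, so the pinch is across the flat. Now I'll centre the tool and turn about the shaft's axis.

arm_command([
  {"hand": 8,"tx": 1.0,"ty": -0.5,"tz": 0,"wx": 0,"wy": 0,"wz": 0},
  {"hand": 8,"tx": -0.2,"ty": 0,"tz": 0,"wx": 0,"wy": 0,"wz": -0.1},
  {"hand": 8,"tx": -0.37,"ty": 0.03,"tz": 0,"wx": 0,"wy": 0,"wz": -0.185},
  {"hand": 8,"tx": -0.37,"ty": 0.03,"tz": 0,"wx": 0,"wy": 0,"wz": -0.185},
  {"hand": 8,"tx": -0.37,"ty": 0.03,"tz": 0,"wx": 0,"wy": 0,"wz": -0.185},
  {"hand": 8,"tx": -0.37,"ty": 0.03,"tz": 0,"wx": 0,"wy": 0,"wz": -0.185},
  {"hand": 8,"tx": 0,"ty": 0,"tz": 0,"wx": 0,"wy": 0,"wz": 0},
])

```text
clock: 9.75
eef_pos: [549.6, 132.3, 49.7]
tcp_rot: [3.141, 0.002, 0.343]
contact_force: [-3.0, -0.8, 6.4]
opening: 0.183
grasp_force: 21.0
```

```bash
python3 st.py
```

```text
{'clock': 9.75, 'eef_pos': [549.602, 132.336, 49.672], 'tcp_rot': [3.141, 0.002, 0.343], 'qpos': [0.234, 0.438, 1.875, -0.001, 0.83, 1.463], 'contact_force': [-3.048, -0.753, 6.398], 'wrist_torque': [-0.184, 0.346, 0.019], 'opening': 0.183, 'grasp_force': 21.017}
```

arm_command([
  {"hand": 8,"tx": 0.8,"ty": 0.03,"tz": 0,"wx": 0,"wy": 0,"wz": -0.185},
  {"hand": 8,"tx": -0.37,"ty": 0.03,"tz": 0,"wx": 0,"wy": 0,"wz": -0.185},
  {"hand": 8,"tx": -0.37,"ty": 0.03,"tz": 0,"wx": 0,"wy": 0,"wz": -0.185},
  {"hand": 8,"tx": -0.37,"ty": 0.03,"tz": 0,"wx": 0,"wy": 0,"wz": -0.185},
  {"hand": 8,"tx": -0.37,"ty": 0.03,"tz": 0,"wx": 0,"wy": 0,"wz": -0.185},
  {"hand": 8,"tx": -0.37,"ty": 0.03,"tz": 0,"wx": 0,"wy": 0,"wz": -0.185},
  {"hand": 8,"tx": -0.37,"ty": 0.03,"tz": 0,"wx": 0,"wy": 0,"wz": -0.185},
  {"hand": 8,"tx": -0.37,"ty": 0.03,"tz": 0,"wx": 0,"wy": 0,"wz": -0.185},
])

```text
clock: 10.75
eef_pos: [550.2, 129.3, 49.7]
tcp_rot: [-3.141, 0.002, 1.826]
contact_force: [1.8, -8.5, 3.4]
opening: 0.184
grasp_force: 19.4
```

arm_command([
  {"hand": 8,"tx": -0.16,"ty": 0.01,"tz": 0,"wx": 0,"wy": 0,"wz": -0.082},
  {"hand": 8,"tx": 0,"ty": 0,"tz": 0,"wx": 0,"wy": 0,"wz": 0},
  {"hand": 8,"tx": 0,"ty": 0,"tz": 0,"wx": 0,"wy": 0,"wz": 0},
])

```text
clock: 11.12
eef_pos: [550.4, 129.2, 49.7]
tcp_rot: [-3.141, 0.002, 1.903]
contact_force: [1.4, -6.5, 3.2]
opening: 0.183
grasp_force: 20.9
```

```bash
python3 st.py
```

```text
{'clock': 11.125, 'eef_pos': [550.417, 129.19, 49.691], 'tcp_rot': [-3.141, 0.002, 1.903], 'qpos': [0.23, 0.438, 1.876, -0.003, 0.829, -0.1], 'contact_force': [1.361, -6.479, 3.217], 'wrist_torque': [-1.122, -0.281, 0.106], 'opening': 0.183, 'grasp_force': 20.895}
```

Shaft turned; tool y is now at 0.332 rad and the opening is still 15.7 mm. Release, rise and go over the collar.

arm_command([
  {"hand": 32,"tx": 0,"ty": 0,"tz": 0,"wx": 0,"wy": 0,"wz": 0},
  {"hand": 32,"tx": 0,"ty": 0,"tz": 0,"wx": 0,"wy": 0,"wz": 0},
  {"hand": 32,"tx": 0,"ty": 0,"tz": 0,"wx": 0,"wy": 0,"wz": 0},
  {"hand": 32,"tx": 0,"ty": 0,"tz": -30,"wx": 0,"wy": 0,"wz": 0},
  {"hand": 32,"tx": 0,"ty": 0,"tz": -40,"wx": 0,"wy": 0,"wz": 0},
  {"hand": 32,"tx": 0,"ty": 0,"tz": -40,"wx": 0,"wy": 0,"wz": 0},
  {"hand": 65,"tx": -41.4,"ty": -19.6,"tz": 0,"wx": 0,"wy": 0,"wz": 0},
  {"hand": 65,"tx": -41.4,"ty": -19.6,"tz": 0,"wx": 0,"wy": 0,"wz": 0},
])

```text
clock: 12.12
eef_pos: [540.1, 39.4, 160.2]
tcp_rot: [3.14, 0.0, 1.904]
contact_force: [1.1, 0.2, 0.3]
opening: 0.756
grasp_force: 0.0
```

arm_command([
  {"hand": 65,"tx": -41.4,"ty": -19.6,"tz": 0,"wx": 0,"wy": 0,"wz": 0},
  {"hand": 65,"tx": -41.4,"ty": -19.6,"tz": 0,"wx": 0,"wy": 0,"wz": 0},
  {"hand": 65,"tx": -41.4,"ty": -19.6,"tz": 0,"wx": 0,"wy": 0,"wz": 0},
  {"hand": 65,"tx": -41.4,"ty": -19.6,"tz": 0,"wx": 0,"wy": 0,"wz": 0},
  {"hand": 65,"tx": 0,"ty": 0,"tz": 0,"wx": 0,"wy": 0,"wz": -0.186},
  {"hand": 65,"tx": 0,"ty": 0,"tz": 0,"wx": 0,"wy": 0,"wz": -0.186},
  {"hand": 65,"tx": 0,"ty": 0,"tz": 0,"wx": 0,"wy": 0,"wz": -0.186},
  {"hand": 65,"tx": 0,"ty": 0,"tz": 0,"wx": 0,"wy": 0,"wz": -0.186},
])

```text
clock: 13.12
eef_pos: [519.5, -142.1, 159.4]
tcp_rot: [-3.141, -0.0, 2.652]
contact_force: [0.3, 1.0, -0.2]
opening: 0.76
grasp_force: 0.0
```

arm_command([
  {"hand": 65,"tx": 0,"ty": 0,"tz": 0,"wx": 0,"wy": 0,"wz": -0.186},
  {"hand": 65,"tx": 0,"ty": 0,"tz": 0,"wx": 0,"wy": 0,"wz": -0.186},
  {"hand": 65,"tx": 0,"ty": 0,"tz": 0,"wx": 0,"wy": 0,"wz": 0},
])

```text
clock: 13.5
eef_pos: [519.6, -142.0, 159.4]
tcp_rot: [3.142, -0.0, 3.017]
contact_force: [-0.9, 1.1, -0.0]
opening: 0.764
grasp_force: 0.0
```

```bash
python3 st.py; python3 - <<'E'
from h import *
import pickle
t,ft=avg("top",4);i,f=avg("side",4)
pickle.dump((t,ft,i,f),open("d1.pkl","wb"))
print(proj(f,[[520,-144,z] for z in(150,165,185)]).round(1).tolist())
# shaft from top, numerically: shaft D face now + zoom; and gripper over collar from side
cv2.imwrite("pics/c7.png",np.vstack([np.hstack([crop(t,270,192,15),crop(i,292,188,15)]),np.hstack([crop(i,346,280,45),crop(t,373,205,40)])]).astype(np.uint8))
E
```

```text
{'clock': 13.5, 'eef_pos': [519.559, -142.045, 159.405], 'tcp_rot': [3.142, -0.0, 3.017], 'qpos': [-0.27, 0.256, 1.851, -0.0, 1.035, -1.716], 'contact_force': [-0.898, 1.116, -0.032], 'wrist_torque': [-0.033, -0.042, -0.021], 'opening': 0.764, 'grasp_force': 0.0}
[[351.6, 267.7], [352.4, 263.7], [353.6, 258.2]]
```

View pics/c7.png

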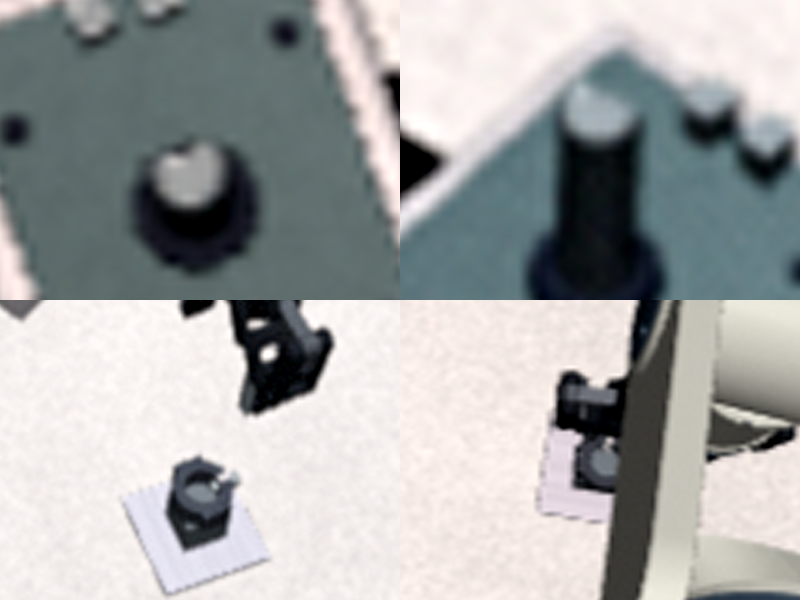

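The shaft's flat now faces the guide (crop top-left: cut towards the cheeks, upper left). The gripper straddles the collar. Descending.

arm_command([
  {"hand": 65,"tx": -1,"ty": -2,"tz": 35,"wx": 0,"wy": 0,"wz": 0},
  {"hand": 65,"tx": 0,"ty": 0,"tz": 35,"wx": 0,"wy": 0,"wz": 0},
  {"hand": 65,"tx": 0,"ty": 0,"tz": 30,"wx": 0,"wy": 0,"wz": 0},
  {"hand": 65,"tx": 0,"ty": 0,"tz": 10,"wx": 0,"wy": 0,"wz": 0},
  {"hand": 65,"tx": 0,"ty": 0,"tz": 10,"wx": 0,"wy": 0,"wz": 0},
  {"hand": 65,"tx": 0,"ty": 0,"tz": 0,"wx": 0,"wy": 0,"wz": 0},
])

```text
clock: 14.65
eef_pos: [520.6, -144.3, 39.6]
tcp_rot: [3.142, 0.0, 3.018]
contact_force: [0.3, 0.2, -0.1]
opening: 0.762
grasp_force: 0.0
```

arm_command([
  {"hand": 65,"tx": 0,"ty": 0,"tz": 8,"wx": 0,"wy": 0,"wz": 0},
  {"hand": 65,"tx": 0,"ty": 0,"tz": 8,"wx": 0,"wy": 0,"wz": 0},
  {"hand": 65,"tx": 0,"ty": 0,"tz": 8,"wx": 0,"wy": 0,"wz": 0},
])

```text
clock: 15.02
eef_pos: [520.5, -144.3, 15.1]
tcp_rot: [-3.142, 0.0, 3.018]
contact_force: [0.4, 0.4, -0.6]
opening: 0.76
grasp_force: 0.0
```

```bash
python3 st.py; python3 - <<'E'
from h import *
import pickle
d=pickle.load(open("d0.pkl","rb"))["side"][0]
i,f=avg("side",3)
m=((np.abs(i-d).max(2)>35)&(i.mean(2)<60)).astype(np.uint8)
for v in range(262,312,2): 
    c=np.flatnonzero(m[v,300:400])+300; print(v,c.min() if len(c) else None,c.max() if len(c) else None,len(c))
print(proj(f,[[520,-144-32,z] for z in(15,35,50)]).round(1).tolist(),proj(f,[[520,-144+32,z] for z in(15,35,50)]).round(1).tolist())
E
```

```text
{'clock': 15.025, 'eef_pos': [520.484, -144.284, 15.107], 'tcp_rot': [-3.142, 0.0, 3.018], 'qpos': [-0.273, 0.461, 1.947, -0.0, 0.733, -1.72], 'contact_force': [0.371, 0.375, -0.58], 'wrist_torque': [-0.027, 0.017, 0.067], 'opening': 0.76, 'grasp_force': 0.0}
262 336 371 36
264 335 371 37
266 335 370 36
268 336 369 34
270 338 367 30
272 336 366 31
274 336 365 30
276 335 365 27
278 336 365 21
280 348 365 14
282 348 360 13
284 348 361 10
286 349 362 12
288 351 372 16
290 350 373 12
292 360 373 10
294 353 372 19
296 353 371 19
298 355 370 16
300 355 369 15
302 355 367 13
304 354 362 9
306 354 354 1
308 None None 0
310 None None 0
[[353.3, 311.4], [354.4, 307.1], [355.2, 303.8]] [[336.5, 288.9], [337.3, 284.5], [337.9, 281.0]]
```

The near finger's tip is at about (354–360,305) px, so z≈50. I'll go 16 mm lower and close on the grip flats.

arm_command([
  {"hand": 65,"tx": 0,"ty": 0,"tz": 6,"wx": 0,"wy": 0,"wz": 0},
  {"hand": 65,"tx": 0,"ty": 0,"tz": 6,"wx": 0,"wy": 0,"wz": 0},
  {"hand": 65,"tx": 0,"ty": 0,"tz": 4,"wx": 0,"wy": 0,"wz": 0},
  {"hand": 46,"tx": 0,"ty": 0,"tz": 0,"wx": 0,"wy": 0,"wz": 0},
  {"hand": 46,"tx": 0,"ty": 0,"tz": 0,"wx": 0,"wy": 0,"wz": 0},
])

```text
clock: 15.8
eef_pos: [520.5, -144.3, -0.5]
tcp_rot: [3.142, 0.0, 3.018]
contact_force: [0.1, -0.1, -1.1]
opening: 0.537
grasp_force: 0.0
```

arm_command([
  {"hand": 43,"tx": 0,"ty": 0,"tz": 0,"wx": 0,"wy": 0,"wz": 0},
  {"hand": 41,"tx": 0,"ty": 0,"tz": 0,"wx": 0,"wy": 0,"wz": 0},
  {"hand": 38,"tx": 0,"ty": 0,"tz": 0,"wx": 0,"wy": 0,"wz": 0},
  {"hand": 35,"tx": 0,"ty": 0,"tz": 0,"wx": 0,"wy": 0,"wz": 0},
  {"hand": 35,"tx": 0,"ty": 0,"tz": 0,"wx": 0,"wy": 0,"wz": 0},
], squeeze=30)

```text
clock: 16.42
eef_pos: [520.5, -144.4, -0.2]
tcp_rot: [-3.141, 0.0, 3.018]
contact_force: [-1.7, -1.4, 5.1]
opening: 0.484
grasp_force: 29.9
```

```bash
python3 st.py
```

```text
{'clock': 16.425, 'eef_pos': [520.527, -144.386, -0.167], 'tcp_rot': [-3.141, 0.0, 3.018], 'qpos': [-0.273, 0.486, 1.953, -0.0, 0.702, -1.72], 'contact_force': [-1.702, -1.361, 5.148], 'wrist_torque': [-0.123, 0.341, 0.0], 'opening': 0.484, 'grasp_force': 29.899}
```

arm_command([
  {"hand": 35,"tx": 0,"ty": 0,"tz": 0,"wx": 0,"wy": 0,"wz": 0},
  {"hand": 35,"tx": 0,"ty": 0,"tz": -10,"wx": 0,"wy": 0,"wz": 0},
  {"hand": 35,"tx": 0,"ty": 0,"tz": -25,"wx": 0,"wy": 0,"wz": 0},
  {"hand": 35,"tx": 0,"ty": 0,"tz": -32,"wx": 0,"wy": 0,"wz": 0},
  {"hand": 35,"tx": 0,"ty": 0,"tz": -33,"wx": 0,"wy": 0,"wz": 0},
  {"hand": 35,"tx": 0,"ty": 0,"tz": 0,"wx": 0,"wy": 0,"wz": 0},
], squeeze=45)

```text
clock: 17.18
eef_pos: [522.4, -144.7, 102.2]
tcp_rot: [-3.141, 0.005, 3.018]
contact_force: [-0.1, -0.0, -1.8]
opening: 0.481
grasp_force: 46.3
```

arm_command([
  {"hand": 35,"tx": 0.5,"ty": 25.1,"tz": 0,"wx": 0,"wy": 0,"wz": 0},
  {"hand": 35,"tx": 0.5,"ty": 42,"tz": 0,"wx": 0,"wy": 0,"wz": 0},
  {"hand": 35,"tx": 0.5,"ty": 42,"tz": 0,"wx": 0,"wy": 0,"wz": 0},
  {"hand": 35,"tx": 0.4,"ty": 42,"tz": 0,"wx": 0,"wy": 0,"wz": 0},
  {"hand": 35,"tx": 0.5,"ty": 42,"tz": 0,"wx": 0,"wy": 0,"wz": 0},
  {"hand": 35,"tx": 0.5,"ty": 42,"tz": 0,"wx": 0,"wy": 0,"wz": 0},
  {"hand": 35,"tx": 0,"ty": 42,"tz": 0,"wx": 0,"wy": 0,"wz": 0},
  {"hand": 35,"tx": 0,"ty": 0,"tz": 0,"wx": 0,"wy": 0,"wz": -0.152},
])

```text
clock: 18.18
eef_pos: [551.4, 133.7, 98.4]
tcp_rot: [3.141, -0.001, -3.108]
contact_force: [-1.0, 0.0, -1.6]
opening: 0.478
grasp_force: 46.3
```

arm_command([
  {"hand": 35,"tx": 0,"ty": 0,"tz": 0,"wx": 0,"wy": 0,"wz": -0.152},
  {"hand": 35,"tx": 0,"ty": 0,"tz": 0,"wx": 0,"wy": 0,"wz": -0.152},
  {"hand": 35,"tx": 0,"ty": 0,"tz": 0,"wx": 0,"wy": 0,"wz": 0},
])

```text
clock: 18.55
eef_pos: [551.0, 131.0, 98.5]
tcp_rot: [3.141, -0.002, -2.81]
contact_force: [-0.0, -0.4, -2.3]
opening: 0.478
grasp_force: 46.3
```

```bash
python3 st.py; python3 - <<'E'
from h import *
i,f=avg("side",3);t,ft=avg("top",2)
print(proj(f,[[551.5,130.8,115]]).round(1))
cv2.imwrite("pics/c8.png",np.hstack([crop(i,292,182,22),crop(t,272,190,26)]).astype(np.uint8))
E
```

```text
{'clock': 18.55, 'eef_pos': [550.999, 131.026, 98.498], 'tcp_rot': [3.141, -0.002, -2.81], 'qpos': [0.231, 0.372, 1.842, 0.0, 0.929, -1.671], 'contact_force': [-0.026, -0.447, -2.285], 'wrist_torque': [-0.017, 0.029, 0.026], 'opening': 0.478, 'grasp_force': 46.256}
[[292.5 183.7]]
```

View pics/c8.png

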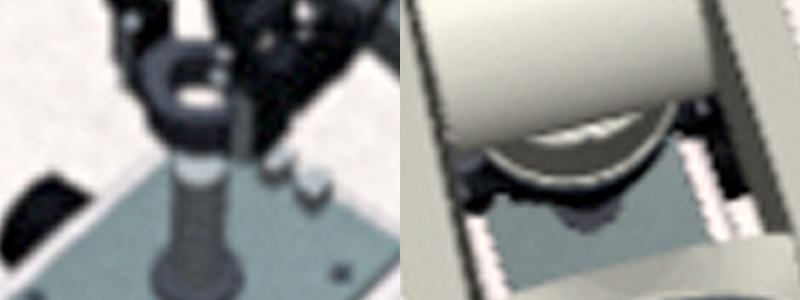

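The collar is held level over the shaft, bore around (203,95) crop above the shaft at (200,170), with the screw on the guide side. Lowering in small steps with force checks.

arm_command([
  {"hand": 35,"tx": -0.7,"ty": -0.3,"tz": 10,"wx": 0,"wy": 0,"wz": 0},
  {"hand": 35,"tx": 0,"ty": 0,"tz": 10,"wx": 0,"wy": 0,"wz": 0},
  {"hand": 35,"tx": 0,"ty": 0,"tz": 2,"wx": 0,"wy": 0,"wz": 0},
  {"hand": 35,"tx": 0,"ty": 0,"tz": 1,"wx": 0,"wy": 0,"wz": 0},
  {"hand": 35,"tx": 0,"ty": 0,"tz": 1,"wx": 0,"wy": 0,"wz": 0},
  {"hand": 35,"tx": 0,"ty": 0,"tz": 1,"wx": 0,"wy": 0,"wz": 0},
])

```text
clock: 19.55
eef_pos: [552.7, 131.1, 74.7]
tcp_rot: [-3.142, 0.0, -2.809]
contact_force: [0.2, 0.4, -1.1]
opening: 0.478
grasp_force: 46.3
```

arm_command([
  {"hand": 35,"tx": 0,"ty": 0,"tz": 1,"wx": 0,"wy": 0,"wz": 0},
  {"hand": 35,"tx": 0,"ty": 0,"tz": 1,"wx": 0,"wy": 0,"wz": 0},
  {"hand": 35,"tx": 0,"ty": 0,"tz": 0,"wx": 0,"wy": 0,"wz": 0},
])

```text
clock: 19.92
eef_pos: [552.5, 131.0, 72.4]
tcp_rot: [3.142, -0.0, -2.809]
contact_force: [0.5, 0.0, -0.8]
opening: 0.478
grasp_force: 46.3
```

```bash
python3 st.py
```

```text
{'clock': 19.925, 'eef_pos': [552.47, 130.978, 72.416], 'tcp_rot': [3.142, -0.0, -2.809], 'qpos': [0.23, 0.408, 1.857, -0.0, 0.876, -1.673], 'contact_force': [0.528, 0.022, -0.77], 'wrist_torque': [0.002, -0.023, -0.014], 'opening': 0.478, 'grasp_force': 46.274}
```

arm_command([
  {"hand": 35,"tx": 0,"ty": 0,"tz": 1,"wx": 0,"wy": 0,"wz": 0},
  {"hand": 35,"tx": 0,"ty": 0,"tz": 1,"wx": 0,"wy": 0,"wz": 0},
  {"hand": 35,"tx": 0,"ty": 0,"tz": 1,"wx": 0,"wy": 0,"wz": 0},
  {"hand": 35,"tx": 0,"ty": 0,"tz": 1,"wx": 0,"wy": 0,"wz": 0},
])

```text
clock: 20.42
eef_pos: [552.5, 131.0, 68.4]
tcp_rot: [-3.142, -0.0, -2.809]
contact_force: [0.6, 0.1, -1.0]
opening: 0.481
grasp_force: 46.3
```

arm_command([
  {"hand": 35,"tx": 0,"ty": 0,"tz": 1,"wx": 0,"wy": 0,"wz": 0},
  {"hand": 35,"tx": 0,"ty": 0,"tz": 0.7,"wx": 0,"wy": 0,"wz": 0},
  {"hand": 35,"tx": 0,"ty": 0,"tz": 0.5,"wx": 0,"wy": 0,"wz": 0},
])

```text
clock: 20.8
eef_pos: [552.5, 131.1, 66.2]
tcp_rot: [3.142, -0.0, -2.809]
contact_force: [0.7, -0.5, -1.0]
opening: 0.483
grasp_force: 46.3
```

arm_command([
  {"hand": 35,"tx": 0,"ty": 0,"tz": 0.5,"wx": 0,"wy": 0,"wz": 0},
  {"hand": 35,"tx": 0,"ty": 0,"tz": 0.5,"wx": 0,"wy": 0,"wz": 0},
  {"hand": 35,"tx": 0,"ty": 0,"tz": 0.5,"wx": 0,"wy": 0,"wz": 0},
])

```text
clock: 21.18
eef_pos: [552.5, 131.0, 64.8]
tcp_rot: [-3.142, 0.0, -2.809]
contact_force: [0.0, 0.2, -1.6]
opening: 0.481
grasp_force: 46.3
```

arm_command([
  {"hand": 35,"tx": 0,"ty": 0,"tz": 0.7,"wx": 0,"wy": 0,"wz": 0},
  {"hand": 35,"tx": 0,"ty": 0,"tz": 0.7,"wx": 0,"wy": 0,"wz": 0},
  {"hand": 35,"tx": 0,"ty": 0,"tz": 0.6,"wx": 0,"wy": 0,"wz": 0},
])

```text
clock: 21.55
eef_pos: [552.5, 131.0, 62.7]
tcp_rot: [3.142, -0.0, -2.809]
contact_force: [0.2, 0.4, -0.2]
opening: 0.476
grasp_force: 46.3
```

arm_command([
  {"hand": 35,"tx": 0,"ty": 0,"tz": 1,"wx": 0,"wy": 0,"wz": 0},
  {"hand": 35,"tx": 0,"ty": 0,"tz": 1,"wx": 0,"wy": 0,"wz": 0},
  {"hand": 35,"tx": 0,"ty": 0,"tz": 1,"wx": 0,"wy": 0,"wz": 0},
  {"hand": 35,"tx": 0,"ty": 0,"tz": 1,"wx": 0,"wy": 0,"wz": 0},
])

```text
clock: 22.05
eef_pos: [552.5, 131.0, 58.7]
tcp_rot: [-3.142, -0.0, -2.809]
contact_force: [-0.3, -0.4, -1.2]
opening: 0.478
grasp_force: 46.3
```

arm_command([
  {"hand": 35,"tx": 0,"ty": 0,"tz": 1,"wx": 0,"wy": 0,"wz": 0},
  {"hand": 35,"tx": 0,"ty": 0,"tz": 1,"wx": 0,"wy": 0,"wz": 0},
  {"hand": 35,"tx": 0,"ty": 0,"tz": 1,"wx": 0,"wy": 0,"wz": 0},
  {"hand": 35,"tx": 0,"ty": 0,"tz": 1,"wx": 0,"wy": 0,"wz": 0},
  {"hand": 35,"tx": 0,"ty": 0,"tz": 0,"wx": 0,"wy": 0,"wz": 0},
])

```text
clock: 22.68
eef_pos: [552.4, 131.0, 54.7]
tcp_rot: [-3.142, -0.0, -2.809]
contact_force: [-0.1, 0.2, -1.2]
opening: 0.48
grasp_force: 46.3
```

```bash
python3 st.py
```

```text
{'clock': 22.675, 'eef_pos': [552.439, 131.021, 54.664], 'tcp_rot': [-3.142, -0.0, -2.809], 'qpos': [0.23, 0.434, 1.868, -0.0, 0.841, -1.673], 'contact_force': [-0.057, 0.222, -1.195], 'wrist_torque': [0.004, -0.034, -0.008], 'opening': 0.48, 'grasp_force': 46.274}
```

arm_command([
  {"hand": 35,"tx": 0.5,"ty": 0,"tz": -0.2,"wx": 0,"wy": 0,"wz": 0},
  {"hand": 35,"tx": 0.5,"ty": 0,"tz": 0,"wx": 0,"wy": 0,"wz": 0},
  {"hand": 35,"tx": 0,"ty": 0,"tz": 0,"wx": 0,"wy": 0,"wz": 0},
])

```text
clock: 23.05
eef_pos: [551.5, 130.7, 55.0]
tcp_rot: [-3.142, -0.0, -2.809]
contact_force: [0.1, -0.8, -1.2]
opening: 0.478
grasp_force: 46.3
```

arm_command([
  {"hand": 35,"tx": 0.4,"ty": 0,"tz": 0,"wx": 0,"wy": 0,"wz": 0},
  {"hand": 35,"tx": 0,"ty": 0,"tz": 0,"wx": 0,"wy": 0,"wz": 0},
])

```text
clock: 23.3
eef_pos: [551.1, 130.5, 55.0]
tcp_rot: [3.142, -0.0, -2.809]
contact_force: [0.1, 0.8, -1.2]
opening: 0.483
grasp_force: 46.3
```

arm_command([
  {"hand": 35,"tx": 0.4,"ty": 0,"tz": 0,"wx": 0,"wy": 0,"wz": 0},
  {"hand": 35,"tx": 0,"ty": 0,"tz": 0,"wx": 0,"wy": 0,"wz": 0},
])

```text
clock: 23.55
eef_pos: [550.8, 130.4, 55.0]
tcp_rot: [-3.142, -0.0, -2.809]
contact_force: [-0.6, -0.1, -0.7]
opening: 0.482
grasp_force: 46.3
```

arm_command([
  {"hand": 35,"tx": 0.4,"ty": 0,"tz": 0,"wx": 0,"wy": 0,"wz": 0},
  {"hand": 35,"tx": 0,"ty": 0,"tz": 0,"wx": 0,"wy": 0,"wz": 0},
])

```text
clock: 23.8
eef_pos: [550.5, 130.3, 55.0]
tcp_rot: [3.142, 0.0, -2.809]
contact_force: [-0.5, -0.5, -1.2]
opening: 0.479
grasp_force: 46.3
```

arm_command([
  {"hand": 35,"tx": 0.4,"ty": 0,"tz": 0,"wx": 0,"wy": 0,"wz": 0},
  {"hand": 35,"tx": 0,"ty": 0,"tz": 0,"wx": 0,"wy": 0,"wz": 0},
])

```text
clock: 24.05
eef_pos: [550.4, 130.3, 55.1]
tcp_rot: [-3.142, 0.001, -2.809]
contact_force: [2.9, 0.6, -3.0]
opening: 0.478
grasp_force: 46.1
```

arm_command([
  {"hand": 35,"tx": 0.4,"ty": 0,"tz": 0,"wx": 0,"wy": 0,"wz": 0},
  {"hand": 35,"tx": 0,"ty": 0,"tz": 0,"wx": 0,"wy": 0,"wz": 0},
])

```text
clock: 24.3
eef_pos: [550.4, 130.2, 55.1]
tcp_rot: [-3.142, 0.001, -2.809]
contact_force: [4.8, 2.4, -4.0]
opening: 0.477
grasp_force: 46.0
```

```bash
python3 st.py
```

```text
{'clock': 24.3, 'eef_pos': [550.378, 130.243, 55.108], 'tcp_rot': [-3.142, 0.001, -2.809], 'qpos': [0.23, 0.429, 1.873, 0.0, 0.837, -1.673], 'contact_force': [4.775, 2.409, -4.025], 'wrist_torque': [0.265, -0.767, 0.03], 'opening': 0.477, 'grasp_force': 46.042}
```

arm_command([
  {"hand": 35,"tx": 0.4,"ty": 0,"tz": 0.2,"wx": 0,"wy": 0,"wz": 0},
  {"hand": 35,"tx": 0,"ty": 0,"tz": 0,"wx": 0,"wy": 0,"wz": 0},
  {"hand": 35,"tx": 0,"ty": 0,"tz": 0,"wx": 0,"wy": 0,"wz": 0},
  {"hand": 35,"tx": 0,"ty": 0,"tz": 0,"wx": 0,"wy": 0,"wz": 0},
])

```text
clock: 24.8
eef_pos: [550.4, 130.2, 55.1]
tcp_rot: [-3.142, 0.002, -2.809]
contact_force: [5.8, 2.4, -3.9]
opening: 0.482
grasp_force: 46.0
```

```bash
python3 st.py
```

```text
{'clock': 24.8, 'eef_pos': [550.358, 130.226, 55.091], 'tcp_rot': [-3.142, 0.002, -2.809], 'qpos': [0.23, 0.429, 1.874, 0.0, 0.836, -1.673], 'contact_force': [5.845, 2.448, -3.872], 'wrist_torque': [0.38, -0.849, -0.037], 'opening': 0.482, 'grasp_force': 46.048}
```

```bash
python3 -c "
from rig import r
print(r.sign_off())"
```

```text
the job is handed in; nothing more can be done
None
```

The job is handed in: the shaft's flat faces the key guide, and the gripper holds the collar level on the shaft with its screw point pressing on the flat at about 6 N. By the arm's readings its top is within about 0.3 mm of flush; I did not confirm flushness in a picture.

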